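# Put the seasonings away after cooking

### The job

Put the seasonings on the worktop back where each kind belongs: the salt and pepper shakers each in a ring of the cruet stand, the two spice jars each in an empty bay of the spice rack, and the yellow oil spray in the caddy beside the green one. Keep everything upright, set each thing down on the floor of its place rather than dropping it, and leave the green can and the garlic where they are.

Things in the scene. Friction and masses are not known exactly. Their poses are not given: they have to be found in the camera images.
- salt: Salt shaker: round glass body with white contents and a domed steel cap, 42 mm across, 91 mm tall, about 0.13 kg, standing loose on the worktop. Grip it round the body, 50 to 70 mm above its foot. Origin at the centre of its underside, z up.
- pepper: Pepper shaker: same glass and steel shaker but with brown-grey contents, 42 mm across, 91 mm tall, about 0.13 kg, standing loose on the worktop. Grip it 50 to 70 mm above its foot. Origin at the centre of its underside, z up.
- red_jar: Round glass spice jar with a red screw cap, 45 mm across, 106 mm tall, about 0.11 kg, standing loose on the worktop. Grip it 70 to 80 mm above its foot. Origin at the centre of its underside, z up.
- black_jar: Round glass spice jar with a dark brown-black screw cap and a green label, 44 mm across, 105 mm tall, about 0.11 kg, standing loose on the worktop. Grip it 70 to 80 mm above its foot. Origin at the centre of its underside, z up.
- yellow_can: Cooking-oil spray can with a yellow cap, a round can 54 mm across and 175 mm tall, about 0.21 kg, standing loose on the worktop. Grip it 140 to 150 mm above its foot. Origin at the centre of its underside, z up.
- cruet_stand: Cruet stand, fixed: oval dark-wood foot 76 (its x) by 156 mm (its y), top 12 mm above the worktop, where shakers stand. Two steel wire rings, 59 mm inside, centres at x 0, y -40 and +40 mm; wire tops 42 mm up. Between them, at its centre, a thin post with a loop handle (27 mm wide along x, 106 mm high): keep fingers on a shaker's x sides. Origin centre of underside, z up; yaw varies.
- spice_rack: Spice rack, fixed: pale-wood tray 80 (its x) by 222 mm (its y), three bays in a row, each 64 x 64 mm, centres at x 0, y -70, 0 and +70 mm. Floor 8 mm above the worktop; slatted sides 42 mm, end boards 52 mm high. Garlic fills the bay at y +70; the bays at y -70 and 0 are empty, one for each spice jar. Origin centre of underside, z up; yaw varies.
- oil_caddy: Oil-spray caddy, fixed: black wire, 88 (its x) by 172 mm (its y), two bays each 75 (x) by 77 mm (y) inside, centres at x 0, y -41 and +41 mm. Floor 4 mm above the worktop; wire sides 71 mm high, a loop grip 93 mm high at each y end. The green can stands in the bay at y -41; the bay at y +41 is empty. Origin centre of underside, z up; yaw varies.
- green_can: Oil spray can with a green cap, 54 mm across, 175 mm tall, already in its bay of the oil caddy: leave it there. Origin at the centre of its underside, z up.
- garlic: Garlic bulb, about 56 mm across and 56 mm high, already in the end bay of the spice rack: leave it there. Origin at the centre of its underside, z up.
Not all that is in view belongs to the job. What is shaped like the salt but turquoise is not meant.

How it is judged:
By the outcome, as a careful person would: the job done as asked, in the order asked, and still so for the second after the job is handed in, with the robot touching nothing.
It also fails if it takes over 122 s, if anything falls off the work surface, if the arm or the gripper's body presses on something with over 40 N, if the wrist force passes 120 N, or if a joint passes its speed limit or range.

### The arm

A 6-joint arm with a two-finger parallel gripper is mounted at the origin on a cart in front of the work surface, level with it; the furniture and walls round the work are solid. World frame = base frame: x ahead of the robot, y to its left, z up, the work surface at z = 0. Lengths are in mm, angles in rad, forces in N, time in s.
With the tool pointing down it reaches from about 400 to 925 mm from the base axis. Payload 12.5 kg.
Tool frame: the origin (TCP) lies between the finger pads; the fingertips stand 19 mm ahead of it and the grasp point (between the pads) is the TCP (env.nose_length is the distance from the TCP to the fingertips, in mm); z points along the fingers, y is the line along which they close (so a half turn about z gives the same grasp; the last joint's range is limited). The gripper opens to 95 mm and grips with 3 to 60 N. Pads are 20 mm wide; open, the fingers measure 119 mm over their backs; the gripper's body (75 mm by 180 mm) begins 59 mm behind the grasp point.
Start: joints at [1, 0.491, 1.559, -0, 1.092, -0.106], TCP at [280.139, 558.719, 233.661] pointing down, gripper open.
Joint ranges: [-3.1, 3.1], [-0.84, 2.19], [0.05, 2.79], [-1.13, 4.28], [0.06, 2.93], [-2.69, 2.69]. Speed limits (rad/s): [2.22, 2.22, 2.79, 3.14, 3.14, 3.14].

### API

Orientations are given as [roll, pitch, yaw] about the fixed x, y, z axes, in that order (R = Rz(yaw) Ry(pitch) Rx(roll)).
In Python, from cell import env gives the robot as it stands. The module is installed in compiled form; this text tells all that it offers.
- The arm moves only by the tool drive_tool, never from a script. Its argument "rows" is a list that holds one entry, the list of rows, each a list of 7 numbers: the shift along the tool's x, y, z scaled (see below), then the turn, a rotation vector about the tool's x, y, z scaled (see below), then the opening, from 0 (shut) to 1 (fully open). In form: [[[tx, ty, tz, ax, ay, az, jaw], ...]]. A call has 1 to 5 rows; each row shifts and turns the commanded pose from where the row before left it, along the tool's axes as they then stand; what a row does not reach is not made up. The controller multiplies each number of a shift by 250 mm and each number of a turn by 180 degrees. A row lasts 1/8 s, in which the tool goes at most 62.5 mm and 10.7 degrees, less where a joint would pass 70% of its speed; a pose out of reach is approached as far as the arm can. A call with a number of a shift or a turn outside -1 to 1 is refused whole. A call with a gripper value outside its range is refused whole. The fingers move at their own pace and stop on an object; the grip force is fixed at half the most. Time passes only in rows, so rows that do not move let the fingers close. It gives the time, the measured TCP pose, the force, the opening and the grip force at its end, in the units of the state.
- env.state(): the state, without advancing time (a new reading comes with each control period).
- env.read_camera(name): name is "scene" or "top" or "wrist"; returns a dict with "color" (420x560x3 uint8, blue, green, red), "camera_matrix" (3x3 intrinsics, pixels), "k1" (the pictures are not rectified: a ray, as slopes to the right and down, at radius r is drawn at 1 + k1 r^2 times it, then the intrinsics apply), "pose" (4x4, takes a point from camera to world coordinates). Camera axes: x right, y up, looking along -z (the intrinsics and any distortion apply to the point x, -y, -z); pixel columns grow to the right and rows downward; lengths in mm; the calibration is good to about 2 mm. A picture is of the moment at which its call begins. There is no depth.
- env.job_done(): hands the job in; it is judged then, once.
Trained networks look in a picture, given as the dict that the camera call returned (one of the last four; its "shot" number tells which), for a name from the list of things; names that differ only in an ending like _2 or _b are one class to them, and where a whole thing is asked for, a point or a joint stands for the part that bears it (a point fixed in the world has none). Each returns a list of dicts, best first, with "score" (0 to 1); they miss things now and then, are a little off and sometimes report something else, mostly with a low value. They report only what shows in the picture. A call takes as long as a camera call. They do not tell look-alikes from the thing itself.
- env.search_frame(name, picture): "at" ([x, y, z] in mm, in the coordinates of the camera as it stood for that picture, good to about 4 mm: the middle of the surface that is visible of it).
- env.place_of(name, picture): "at" ([x, y, z] in mm, in the coordinates of the camera as it stood for that picture, good to about 4 mm: a listed point, or the origin of a listed thing).
The state is a dict: "t": time; "joints": joint angles; "qvel": joint speeds; "tau": joint torques, N m; "eef_pos": TCP position; "tcp_rot": TCP orientation; "ft_force": force on the tool from outside, world axes, zero at the start; "moment": the same for the moment, N m; "opening": opening from 0.0 (shut) to 1.0 (fully open); "grip_force": force on a finger pad.
Only numpy, scipy, OpenCV 4.12 (cv2) and the standard library are available. Lean on these libraries where they do the work, as an engineer would, in place of code of your own. Each camera call takes 0.05 s, during which the arm holds its last target. There are 200 camera calls.

## Working session

There is one attempt and no reset: what is moved stays moved. The work goes in short steps, Python scripts to look and compute and a tool call to move; the robot and the scene stay as the last step left them, time stands still between calls to the robot, and variables do not carry over. Pictures are saved under pics/ and viewed, at most 14 in all, crops included, and the job is handed in when it is done.

Besides the shell and the picture viewer there is one more tool, called after "Request:" as name(argument=value, ...), one argument or row to a line, values as JSON. drive_tool: Moves the arm, as the interface text tells. Its arguments: {"type":"object","properties":{"rows":{"type":"array","items":{"type":"array","items":{"type":"array","items":{"type":"number","minimum":-1,"maximum":1}}}}},"required":["rows"]}

```bash
mkdir -p pics
cat > h.py <<'E'
import numpy as np, cv2
from cell import env
from scipy.spatial.transform import Rotation as R
def snap(n,f=None):
    p=env.read_camera(n)
    if f: cv2.imwrite('pics/'+f,p['color'])
    return p
def w(p,a): return (np.array(p['pose'])@np.r_[a,1])[:3]
def proj(p,X):
    c=np.linalg.inv(p['pose'])@np.r_[X,1]; s=np.array([c[0],-c[1]])/-c[2]
    s=s*(1+p['k1']*(s@s)); K=np.array(p['camera_matrix']); return K[:2,:2]@s+K[:2,2]
def ray(p,uv,z):
    K=np.array(p['camera_matrix']); k=p['k1']
    d=cv2.undistortPoints(np.array([[uv]],float),K,np.array([k,0,0,0,0.]))[0,0]
    P=np.array(p['pose']); v=P[:3,:3]@[d[0],-d[1],-1]; o=P[:3,3]
    return o+v*(z-o[2])/v[2]
E
python3 - <<'E'
from h import *
print(env.state())
for n in['top','scene']:
    p=snap(n,n+'0.png'); print(n,np.round(p['pose'],2).tolist(),p['k1'])
    for t in 'salt pepper red_jar black_jar yellow_can cruet_stand spice_rack oil_caddy green_can garlic'.split():
        for r in env.place_of(t,p)[:3]:
            X=w(p,r['at']); print(t,round(r['score'],2),X.round(),proj(p,X).round(), {k:v for k,v in r.items() if k not in('score','at')})
E
```

```text
{'t': 0.0, 'joints': array([ 1.00040008e+00,  4.91572298e-01,  1.55947901e+00,  5.85061174e-06,
        1.09169822e+00, -1.05634586e-01]), 'qvel': array([-0.00128175,  0.0007981 ,  0.00147893,  0.00102581, -0.00055984,
        0.00022445]), 'tau': array([ 3.81251466e-04, -6.12652588e+01, -2.58182305e+01,  6.92050369e-02,
        4.82130842e-02, -1.42698177e-04]), 'eef_pos': array([280.00075682, 558.5065578 , 233.04364424]), 'tcp_rot': array([-3.14044277e+00, -1.27139412e-04,  2.67682822e+00]), 'ft_force': array([ 0.20897878, -0.09060096,  0.26133671]), 'moment': array([ 0.0286925 ,  0.04978641, -0.01227161]), 'grip_force': 0.0, 'opening': 0.9996603268218334}
top [[0.03, 1.0, -0.1, 384.69], [-1.0, 0.03, -0.0, 25.35], [0.0, 0.1, 1.0, 1396.58], [0.0, 0.0, 0.0, 1.0]] -0.056698858806790126
salt 0.81 [ 633. -219.   -1.] [367. 180.] {}
salt 0.74 [ 553. -164.   -2.] [349. 206.] {}
salt 0.69 [ 475. -134.   -0.] [338. 232.] {}
pepper 0.6 [ 377. -264.   -2.] [382. 267.] {}
red_jar 0.48 [492. 126.   4.] [250. 224.] {}
black_jar 0.81 [386. 293.  -4.] [192. 259.] {}
yellow_can 0.81 [468.  -2.  -5.
[... 262 characters left out ...]
rlic 0.54 [635.  94.   8.] [262. 176.] {}
scene [[0.54, 0.35, -0.76, -675.36], [-0.84, 0.23, -0.49, -757.51], [0.0, 0.91, 0.42, 732.77], [0.0, 0.0, 0.0, 1.0]] -0.15591408899459855
salt 0.88 [ 636. -209.    0.] [360. 229.] {}
salt 0.85 [ 474. -136.    0.] [310. 246.] {}
salt 0.68 [ 555. -163.    2.] [333. 236.] {}
pepper 0.63 [ 377. -266.    3.] [337. 275.] {}
red_jar 0.89 [492. 127.  -2.] [237. 220.] {}
black_jar 0.26 [ 471. -134.   -0.] [309. 246.] {}
yellow_can 0.96 [472.  -0.  -8.] [269. 236.] {}
cruet_stand 0.65 [520. 354.  -1.] [186. 200.] {}
spice_rack 0.82 [636.  26.  -0.] [291. 211.] {}
oil_caddy 0.71 [ 521. -328.    2.] [382. 257.] {}
green_can 0.8 [ 529. -369.    6.] [398. 259.] {}
```

```bash
ls pics
```

```text
scene0.png
top0.png
```

Run:
```python
import cv2
a=cv2.imread('pics/top0.png');cv2.imwrite('pics/top0c.png',cv2.resize(a[130:310,130:450],(800,450),interpolation=cv2.INTER_CUBIC))
a=cv2.imread('pics/scene0.png');cv2.imwrite('pics/scene0c.png',cv2.resize(a[120:320,130:450],(800,500),interpolation=cv2.INTER_CUBIC))
```

```text
(no output)
```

View pics/top0c.png

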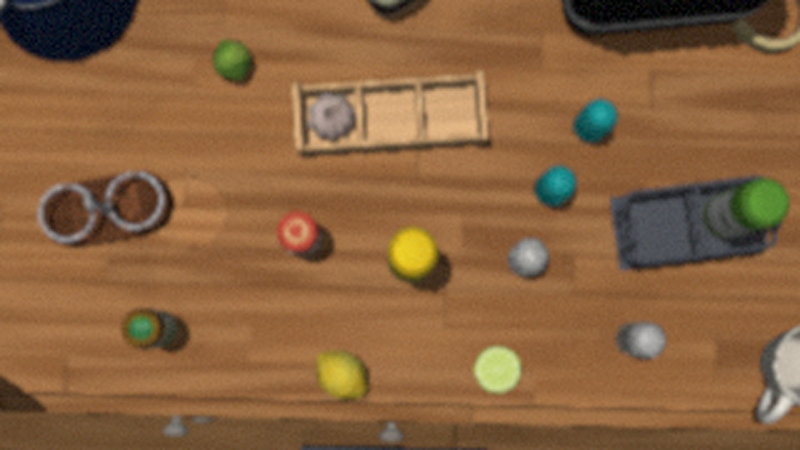

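View pics/scene0c.png

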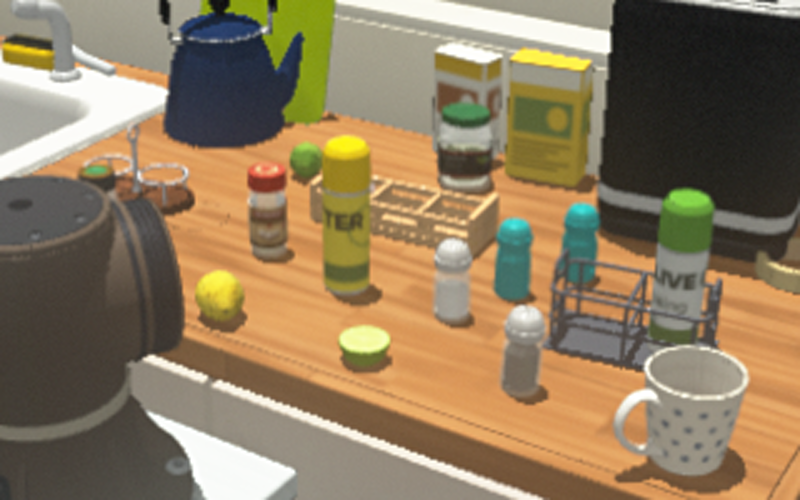

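Top view (crop): cruet rings at (68,213) and (137,202), rack (390,112) with garlic at its left (+y) end, caddy (690,222) with the green can at its right end. Red jar (298,232), yellow can (413,252), salt (528,257), pepper (643,340), black jar (143,327). The turquoise look-alikes are at (555,186) and (596,120). In the scene view the shaker at (452,280) is white (salt) and the one at (522,350) grey (pepper), which agrees with the networks.

I'll turn the tool to yaw 90° so that tool x = +Y, tool y = +X and tool z is down.

Request:
drive_tool(
  rows=[
    [[0, 0, -0.06, 0, 0, 0.059, 0.7], [0, 0, -0.06, 0, 0, 0.059, 0.7], [0, 0, -0.06, 0, 0, 0.059, 0.7], [0, 0, -0.06, 0, 0, 0.059, 0.7], [0, 0, -0.06, 0, 0, 0.059, 0.7]],
  ],
)

```text
t: 1.72
eef_pos: [280.1, 558.7, 309.2]
tcp_rot: [3.142, -0.0, 1.744]
ft_force: [-0.4, 0.5, -0.1]
opening: 0.705
grip_force: 0.0
```

Request:
drive_tool(
  rows=[
    [[0, 0, -0.06, 0, 0, 0.057, 0.7], [-0.2, 0.2, 0, 0, 0, 0, 0.7], [-0.2, 0.2, 0, 0, 0, 0, 0.7], [-0.2, 0.2, 0, 0, 0, 0, 0.7], [0, 0, 0, 0, 0, 0, 0.7]],
  ],
)

```text
t: 2.35
eef_pos: [415.3, 423.5, 323.7]
tcp_rot: [3.141, 0.0, 1.566]
ft_force: [0.8, -0.1, 0.2]
opening: 0.705
grip_force: 0.0
```

Run:
```python
from h import *
s=env.state();print(s['t'],s['eef_pos'].round(1),s['tcp_rot'].round(4),s['opening'])
p=snap('wrist','w1.png'); print(np.round(p['pose'],3).tolist(),p['camera_matrix'])
for t in 'red_jar black_jar yellow_can cruet_stand spice_rack garlic'.split():
    for r in env.place_of(t,p)[:2]:
        X=w(p,r['at']); print(t,round(r['score'],2),X.round(),proj(p,X).round())
```

```text
2.35 [415.3 423.5 323.7] [3.1412e+00 2.0000e-04 1.5662e+00] 0.7048133098809483
[[1.0, 0.004, 0.001, 415.989], [-0.004, 0.968, 0.252, 494.505], [0.001, -0.252, 0.968, 475.235], [0.0, 0.0, 0.0, 1.0]] [[337.48888606   0.         281.16281056]
 [  0.         337.48888606 209.15152329]
 [  0.           0.           1.        ]]
red_jar 0.52 [494. 129.   6.] [330. 354.]
black_jar 0.55 [382. 291.   3.] [259. 261.]
cruet_stand 0.6 [520. 356.  -2.] [352. 218.]
```

View pics/w1.png

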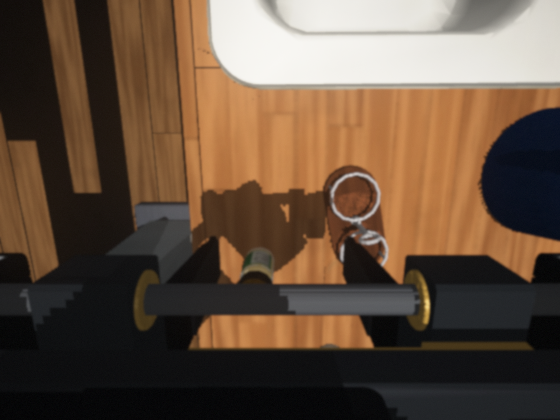

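Wrist view: cruet rings centred at about (354,196) and (363,248), the black jar at (258,262), the kettle at the right edge. I'll get the cruet pose from both ring centres, and the rack and caddy yaws from edges in the top image.

Run:
```python
from h import *
p=env.read_camera('wrist')
a,b=ray(p,(354,196),41),ray(p,(363,248),41);print(a,b,np.linalg.norm(a-b),(a+b)/2,np.degrees(np.arctan2(-(a-b)[0],(a-b)[1])))
t=env.read_camera('top')
f=lambda u,v:(130+u/2.5-.3,130+v/2.5-.3)
a,b=ray(t,f(68,213),41),ray(t,f(137,202),41);print('cruet top',a,b,np.linalg.norm(a-b),(a+b)/2,np.degrees(np.arctan2(-(a-b)[0],(a-b)[1])))
def ang(d):return np.degrees(np.arctan2(-d[0],d[1]))
for n,L,z in [('rack',[(293,86),(484,74),(302,154),(489,144)],45),('caddy',[(612,199),(622,268),(690,187),(697,260)],40)]:
    P=[ray(t,f(*q),z) for q in L]; print(n,[q.round(0) for q in P],np.mean(P,0).round(0), ang(P[0]-P[1]),ang(P[2]-P[3]),ang(P[0]-P[2]),ang(P[1]-P[3]))
c=cv2.resize(t['color'][155:200,240:330],(800,400),interpolation=cv2.INTER_CUBIC)
d=cv2.resize(t['color'][190:245,365:450],(800,517),interpolation=cv2.INTER_CUBIC)[:, :]
cv2.imwrite('pics/rc.png',cv2.resize(np.vstack([c,d]),(523,600)))
```

```text
[508.29875734 403.02918752  41.        ] [524.75156677 330.14757465  41.        ] 74.71562375013986 [516.52516205 366.58838108  41.        ] 12.721117543704706
cruet top [509.47194988 393.05781255  41.        ] [524.23460944 313.64905875  41.        ] 80.76934007765823 [516.85327966 353.35343565  41.        ] 10.531468943363762
rack [array([664., 138.,  45.]), array([683., -83.,  45.]), array([584., 125.,  45.]), array([601., -90.,  45.])] [633.  22.  45.] 5.131276398680348 4.560096080812742 -80.66522628405782 -85.03614569761237
caddy [array([ 542., -234.,   40.]), array([ 462., -246.,   40.]), array([ 558., -325.,   40.]), array([ 474., -333.,   40.])] [ 509. -285.   40.] -81.33453226430835 -84.46932934671675 10.205514785564331 7.430212512749183
```

View pics/rc.png

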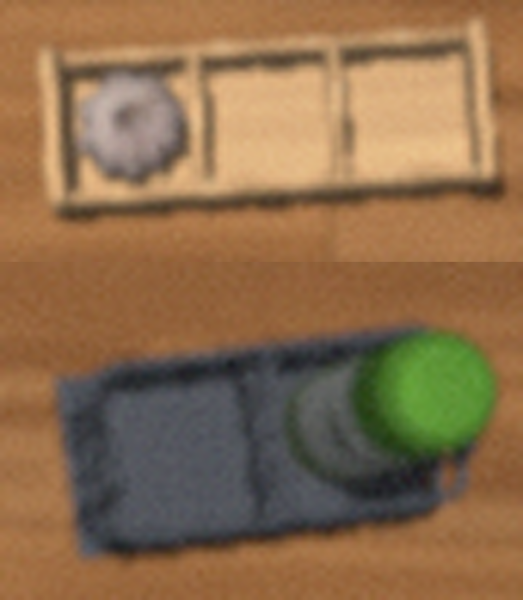

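Request:
drive_tool(
  rows=[
    [[-0.2, 0.08, 0, 0, 0, 0, 0.7], [-0.2, 0.08, 0, 0, 0, 0, 0.7], [-0.2, 0.08, 0, 0, 0, 0, 0.7], [0, 0, 0, 0, 0, 0, 0.7], [0, 0, 0, 0, 0, 0, 0.7]],
  ],
)

```text
t: 3.42
eef_pos: [472.6, 276.7, 323.7]
tcp_rot: [3.141, -0.0, 1.571]
ft_force: [-0.1, -0.0, -0.2]
opening: 0.699
grip_force: 0.0
```

Run:
```python
from h import *
for i in range(2):
    p=snap('wrist','w2.png'); print(env.state()['eef_pos'].round(1),np.array(p['pose'])[:3,3].round(1))
for t in 'red_jar black_jar yellow_can cruet_stand spice_rack garlic'.split():
    for r in env.place_of(t,p)[:2]:
        X=w(p,r['at']); print(t,round(r['score'],2),X.round(),proj(p,X).round())
```

```text
[472.4 277.1 323.7] [473.  347.6 475.3]
[472.3 277.3 323.6] [472.7 348.  475.3]
red_jar 0.71 [496. 127.   2.] [296. 271.]
black_jar 0.92 [380. 292.  -2.] [215. 162.]
yellow_can 0.85 [467.   1.  -4.] [278. 341.]
cruet_stand 0.84 [520. 359.   1.] [316. 113.]
cruet_stand 0.63 [382. 293.   3.] [216. 162.]
```

View pics/w2.png

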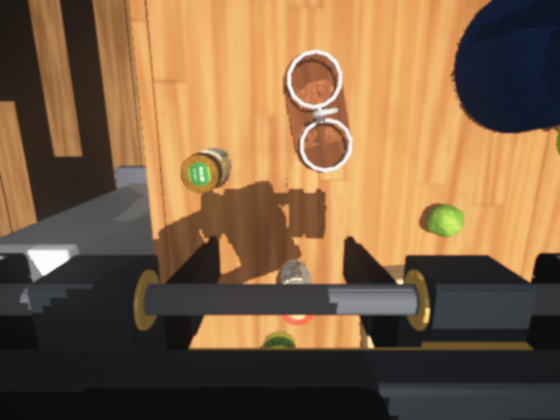

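Rings at (314,79) and (325,145), both unobstructed; black jar at (205,172); red jar partly behind the gripper at (296,285).

Request:
drive_tool(
  rows=[
    [[-0.24, 0, 0, 0, 0, 0, 0.7], [-0.24, 0, 0, 0, 0, 0, 0.7], [-0.24, 0, 0, 0, 0, 0, 0.7], [-0.24, 0, 0, 0, 0, 0, 0.7], [-0.24, 0, 0, 0, 0, 0, 0.7]],
  ],
)

```text
t: 4.45
eef_pos: [472.6, -25.5, 323.8]
tcp_rot: [3.141, 0.0, 1.571]
ft_force: [1.7, -0.2, -0.1]
opening: 0.701
grip_force: 0.0
```

Request:
drive_tool(
  rows=[
    [[-0.23, 0, 0, 0, 0, 0, 0.7], [-0.23, 0, 0, 0, 0, 0, 0.7], [0, 0, 0, 0, 0, 0, 0.7], [0, 0, 0, 0, 0, 0, 0.7]],
  ],
)

```text
t: 4.95
eef_pos: [472.8, -138.6, 323.5]
tcp_rot: [-3.141, -0.0, 1.57]
ft_force: [-0.7, 0.2, -0.5]
opening: 0.7
grip_force: 0.0
```

Run:
```python
from h import *
import numpy as np
P=np.array([[1,0,0.001,472.7],[0,.968,.252,348],[0,-.252,.968,475.3],[0,0,0,1.]])
p=snap('wrist','w3.png'); M=np.array(p['pose']).copy();print(M.round(3).tolist())
q=dict(p); M[:3,3]=P[:3,3]; q['pose']=M
a,b=ray(q,(314.5,79.5),41),ray(q,(325.5,145),41);print('cruet',a,b,np.linalg.norm(a-b),(a+b)/2,np.degrees(np.arctan2(-(a-b)[0],(a-b)[1])))
print(env.state()['eef_pos'].round(1))
for t in 'salt pepper red_jar yellow_can spice_rack garlic oil_caddy'.split():
    for r in env.place_of(t,p)[:3]:
        X=w(p,r['at']); print(t,round(r['score'],2),X.round(),proj(p,X).round())
```

```text
[[1.0, 0.0, 0.0, 473.217], [-0.0, 0.968, 0.252, -67.647], [0.0, -0.252, 0.968, 475.123], [0.0, 0.0, 0.0, 1.0]]
cruet [513.03749759 397.03125542  41.        ] [528.88739977 319.05205817  41.        ] 79.57370546844344 [520.96244868 358.0416568   41.        ] 11.489314136454098
[ 472.8 -138.   323.6]
salt 0.96 [ 475. -135.   -1.] [283. 170.]
salt 0.81 [ 637. -209.   -1.] [392. 221.]
salt 0.78 [ 556. -163.   -2.] [339. 190.]
pepper 0.8 [ 384. -264.   -2.] [222. 255.]
yellow_can 0.98 [472.   1.  -1.] [280.  68.]
spice_rack 0.65 [ 531. -367.    4.] [318. 318.]
spice_rack 0.57 [642.  26.  -0.] [411.  47.]
oil_caddy 0.86 [ 521. -333.   -1.] [312. 297.]
```

View pics/w3.png

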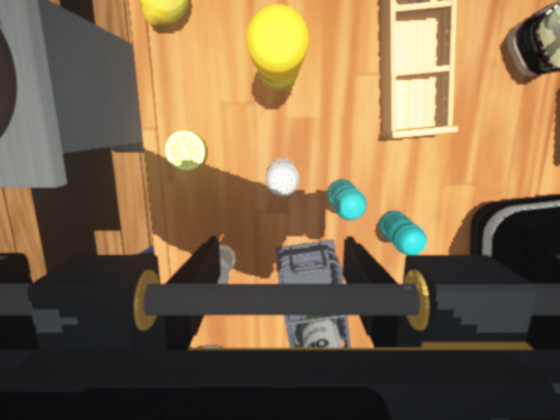

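Salt cap at (282,177), turquoise ones at (347,197) and (404,233), kept clear of the partly open fingers. Rack's −y end board runs (385,136)–(457,128); caddy's near end at (308,243).

Run:
```python
from h import *
p=env.read_camera('wrist');print(env.state()['eef_pos'].round(1))
print('salt',ray(p,(282,177),88))
a,b=ray(p,(385,135),52),ray(p,(457,128),52);print('rackend',a,b,np.linalg.norm(a-b),np.degrees(np.arctan2(*(b-a)[1::-1])))
m=(a+b)/2
for y in (5,): 
    th=np.arctan2(*(b-a)[1::-1]); print('centre', m[:2]+107*np.array([-np.sin(th),np.cos(th)]), 'bay-70', m[:2]+37*np.array([-np.sin(th),np.cos(th)]))
a,b=ray(p,(383,3),42),ray(p,(386,120),42);print('side',a,b,np.degrees(np.arctan2(-(a-b)[0],(a-b)[1])))
a,b=ray(p,(278,248),71),ray(p,(336,241),71);print('cad',a,b,np.linalg.norm(a-b),np.degrees(np.arctan2(*(b-a)[1::-1])))
```

```text
[ 472.9 -138.4  323.7]
salt [ 474.43867555 -129.71706319   88.        ]
rackend [600.74627911 -83.43513511  52.        ] [687.96500087 -74.96632367  52.        ] 87.6289118607936 5.545951417293956
centre [634.01472847  27.29840464] bay-70 [640.77981077 -42.37392603]
side [589.84512451  63.90995269  42.        ] [603.56744268 -65.61253354  42.        ] 6.04766728684248
cad [ 469.56143268 -223.82275347   71.        ] [ 543.1831066  -214.27728241   71.        ] 74.23790735675706 7.38751325137261
```

Request:
drive_tool(
  rows=[
    [[0.012, 0.008, 0.2, 0, 0, 0, 0.7], [0, 0, 0.24, 0, 0, 0, 0.7], [0, 0, 0.24, 0, 0, 0, 0.7], [0, 0, 0.24, 0, 0, 0, 0.7], [0, 0, 0.12, 0, 0, 0, 0.7]],
  ],
)

```text
t: 6.02
eef_pos: [474.0, -135.3, 61.0]
tcp_rot: [-3.139, -0.001, 1.571]
ft_force: [0.7, 0.5, 0.7]
opening: 0.7
grip_force: 0.0
```

Request:
drive_tool(
  rows=[
    [[0, 0, 0, 0, 0, 0, 0.7], [0, 0, 0, 0, 0, 0, 0.0], [0, 0, 0, 0, 0, 0, 0], [0, 0, 0, 0, 0, 0, 0], [0, 0, 0, 0, 0, 0, 0]],
  ],
)

```text
t: 6.65
eef_pos: [475.0, -135.9, 64.4]
tcp_rot: [3.14, 0.0, 1.571]
ft_force: [-2.8, 0.6, 7.9]
opening: 0.407
grip_force: 30.0
```

Request:
drive_tool(
  rows=[
    [[0, 0, -0.1, 0, 0, 0, 0], [0, 0, -0.24, 0, 0, 0, 0], [0, 0, -0.24, 0, 0, -0.032, 0], [0, 0, -0.22, 0, 0, -0.032, 0], [0, 0, 0, 0, 0, 0, 0]],
  ],
)

```text
t: 7.28
eef_pos: [475.8, -136.2, 267.5]
tcp_rot: [3.135, 0.004, 1.773]
ft_force: [0.3, -1.0, -1.6]
opening: 0.408
grip_force: 30.0
```

Run:
```python
from h import *
p=snap('wrist');s=env.state();print(s['eef_pos'].round(1),s['tcp_rot'].round(3),s['ft_force'].round(1))
cv2.imwrite('pics/w4.png',p['color'])
```

```text
[ 474.9 -135.9  265. ] [3.139e+00 2.000e-03 1.772e+00] [ 0.3 -0.1 -2.1]
```

View pics/w4.png

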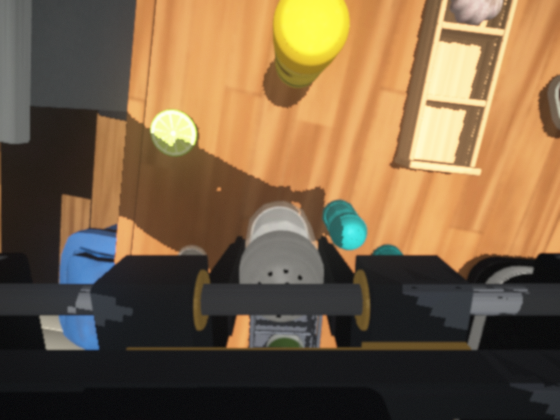

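Salt is held upright between the pads at (281,272); its foot rim lies about where it should for a centred grasp. On to the far ring.

Request:
drive_tool(
  rows=[
    [[0.15, 0.04, 0, 0, 0, 0, 0], [0.23, 0.064, 0, 0, 0, 0, 0], [0.23, 0.064, 0, 0, 0, 0, 0], [0.23, 0.064, 0, 0, 0, 0, 0], [0.23, 0.064, 0, 0, 0, 0, 0]],
  ],
)

```text
t: 7.95
eef_pos: [493.2, 142.9, 261.9]
tcp_rot: [-3.139, -0.0, 1.771]
ft_force: [0.6, 0.1, -1.0]
opening: 0.402
grip_force: 30.0
```

Request:
drive_tool(
  rows=[
    [[0.23, 0.064, 0, 0, 0, 0, 0], [0.23, 0.064, 0, 0, 0, 0, 0], [0.23, 0.064, 0, 0, 0, 0, 0], [0.23, 0.064, 0, 0, 0, 0, 0], [0.07, 0.02, 0, 0, 0, 0, 0]],
  ],
)

```text
t: 8.57
eef_pos: [511.0, 400.0, 260.8]
tcp_rot: [-3.138, 0.001, 1.774]
ft_force: [0.0, -0.5, -1.9]
opening: 0.404
grip_force: 30.0
```

Request:
drive_tool(
  rows=[
    [[0, 0, 0, 0, 0, 0, 0], [0, 0, 0, 0, 0, 0, 0]],
  ],
)

```text
t: 8.82
eef_pos: [512.0, 396.0, 262.9]
tcp_rot: [-3.14, 0.001, 1.771]
ft_force: [-0.2, -0.1, -1.4]
opening: 0.403
grip_force: 30.0
```

```bash
cat >> h.py <<'E'
def go(X,Y,Z=None):
    s=env.state(); e=s['eef_pos']; th=s['tcp_rot'][2]
    d=np.array([X-e[0],Y-e[1]]); u=np.array([np.cos(th),np.sin(th)]); v=np.array([np.sin(th),-np.cos(th)])
    print('pos',e.round(1),'yaw',np.degrees(th).round(1),'to',(X,Y,Z),'tx,ty,tz',np.round([d@u/250,d@v/250,0 if Z is None else (e[2]-Z)/250],3),'F',s['ft_force'].round(1))
E
python3 - <<'E'
from h import *
go(513,397,77)
p=snap('wrist')
for r in env.search_frame('salt',p)[:2]: print('sf',r['score'],w(p,r['at']).round(1))
for r in env.place_of('salt',p)[:2]: print('pl',r['score'],w(p,r['at']).round(1))
for n in('top','scene'):
    p=snap(n)
    for t in('salt','cruet_stand','pepper'):
        for r in env.place_of(t,p)[:4]: print(n,t,round(r['score'],2),w(p,r['at']).round(1))
E
```

```text
pos [512.  396.  262.9] yaw 101.5 to (513, 397, 77) tx,ty,tz [0.003 0.005 0.744] F [-0.2 -0.1 -1.4]
sf 0.86 [509.4 409.4 276.4]
pl 0.56 [511.3 395.8 197.8]
top salt 0.7 [ 554.  -166.9   -4.3]
top salt 0.54 [ 635.9 -216.2    0.8]
top salt 0.41 [509.4 396.6 198.7]
top cruet_stand 0.84 [516.3 358.5   0.7]
top pepper 0.73 [ 379.3 -267.9   -1.3]
top pepper 0.64 [632.9  23.   -5. ]
scene salt 0.87 [ 636.2 -209.7    1.7]
scene salt 0.79 [510.1 400.3 201.1]
scene cruet_stand 0.83 [519.3 356.2  -3.7]
```

Request:
drive_tool(
  rows=[
    [[0, 0, 0.22, 0, 0, 0, 0], [0, 0, 0.22, 0, 0, 0, 0], [0, 0, 0.14, 0, 0, 0, 0], [0, 0, 0.1, 0, 0, 0, 0], [0, 0, 0.04, 0, 0, 0, 0]],
  ],
)

```text
t: 10.0
eef_pos: [511.6, 397.2, 82.2]
tcp_rot: [-3.14, 0.001, 1.772]
ft_force: [0.8, -0.1, -0.5]
opening: 0.407
grip_force: 30.0
```

Request:
drive_tool(
  rows=[
    [[0, 0, 0.01, 0, 0, 0, 0], [0, 0, 0.01, 0, 0, 0, 0], [0, 0, 0.005, 0, 0, 0, 0], [0, 0, 0, 0, 0, 0, 0]],
  ],
)

```text
t: 10.5
eef_pos: [512.2, 397.4, 77.9]
tcp_rot: [3.141, -0.0, 1.772]
ft_force: [-0.2, -0.1, -0.1]
opening: 0.405
grip_force: 30.0
```

Request:
drive_tool(
  rows=[
    [[0, 0, 0.005, 0, 0, 0, 0], [0, 0, 0, 0, 0, 0, 0]],
  ],
)

```text
t: 10.75
eef_pos: [512.1, 397.5, 76.6]
tcp_rot: [3.141, -0.0, 1.772]
ft_force: [-0.0, -0.6, 2.9]
opening: 0.408
grip_force: 30.0
```

Request:
drive_tool(
  rows=[
    [[0, 0, 0.004, 0, 0, 0, 0], [0, 0, 0, 0, 0, 0, 0]],
  ],
)

```text
t: 11.0
eef_pos: [512.2, 397.7, 76.4]
tcp_rot: [3.14, -0.001, 1.772]
ft_force: [-4.5, -0.9, 11.4]
opening: 0.406
grip_force: 30.0
```

Request:
drive_tool(
  rows=[
    [[0, 0, 0, 0, 0, 0, 0.62], [0, 0, 0, 0, 0, 0, 0.62], [0, 0, -0.1, 0, 0, 0, 0.62], [0, 0, -0.23, 0, 0, 0, 0.62], [0, 0, -0.23, 0, 0, 0, 0.62]],
  ],
)

```text
t: 11.62
eef_pos: [511.8, 397.2, 216.2]
tcp_rot: [-3.141, 0.0, 1.772]
ft_force: [0.5, 1.1, -0.7]
opening: 0.618
grip_force: 0.0
```

Request:
drive_tool(
  rows=[
    [[-0.2075, -0.087, 0, 0, 0, 0, 0.7], [-0.2075, -0.087, 0, 0, 0, 0, 0.7], [-0.2075, -0.087, 0, 0, 0, 0, 0.7], [-0.2075, -0.087, 0, 0, 0, 0, 0.7], [-0.2075, -0.087, 0, 0, 0, 0, 0.7]],
  ],
)

```text
t: 12.25
eef_pos: [456.7, 119.9, 215.1]
tcp_rot: [3.141, 0.0, 1.772]
ft_force: [2.0, -0.6, 0.5]
opening: 0.701
grip_force: 0.0
```

Request:
drive_tool(
  rows=[
    [[-0.2075, -0.087, 0, 0, 0, 0, 0.7], [-0.2075, -0.087, 0, 0, 0, 0, 0.7], [-0.2075, -0.087, 0, 0, 0, 0, 0.7], [-0.2075, -0.087, 0, 0, 0, 0, 0.7], [-0.12, -0.05, 0, 0, 0, 0, 0.7]],
  ],
)

```text
t: 12.88
eef_pos: [406.6, -133.3, 215.1]
tcp_rot: [3.141, 0.0, 1.77]
ft_force: [0.2, -0.1, -0.0]
opening: 0.701
grip_force: 0.0
```

Request:
drive_tool(
  rows=[
    [[0, 0, 0, 0, 0, 0, 0.7], [0, 0, 0, 0, 0, 0, 0.7]],
  ],
)

```text
t: 13.12
eef_pos: [407.2, -130.8, 215.0]
tcp_rot: [-3.142, -0.0, 1.772]
ft_force: [0.1, -0.8, -0.2]
opening: 0.7
grip_force: 0.0
```

Run:
```python
from h import *
go(379.5,-265.5,62)
p=snap('wrist','w5.png')
for t in('salt','cruet_stand','pepper','oil_caddy'):
    for r in env.place_of(t,p)[:4]: print(t,round(r['score'],2),w(p,r['at']).round(1))
p=snap('top')
for t in('salt','cruet_stand'):
    for r in env.place_of(t,p)[:4]: print(t,round(r['score'],2),w(p,r['at']).round(1))
p=snap('scene')
for t in('salt','cruet_stand','spice_rack','oil_caddy'):
    for r in env.place_of(t,p)[:4]: print(t,round(r['score'],2),w(p,r['at']).round(1))
```

```text
pos [ 407.2 -130.8  215. ] yaw 101.5 to (379.5, -265.5, 62) tx,ty,tz [-0.506 -0.216  0.612] F [ 0.1 -0.8 -0.2]
salt 0.97 [ 558.9 -162.8   -1.4]
pepper 0.88 [ 382.1 -264.8   -3.9]
oil_caddy 0.72 [ 519.8 -330.8   -1.5]
salt 0.69 [ 6.348e+02 -2.190e+02  3.000e-01]
salt 0.62 [508.9 399.2  14.2]
salt 0.56 [ 552.5 -168.8   -2.6]
cruet_stand 0.67 [517.  358.5   1.4]
salt 0.88 [ 636.4 -210.7   -3.1]
salt 0.65 [ 5.574e+02 -1.648e+02  5.000e-01]
salt 0.59 [508.8 397.9  12.2]
cruet_stand 0.8 [519.7 356.9   2.3]
spice_rack 0.93 [637.9  29.3  -2.2]
oil_caddy 0.72 [ 520.2 -327.8    3. ]
oil_caddy 0.67 [508.1 397.5  12.4]
```

Request:
drive_tool(
  rows=[
    [[-0.2, -0.086, 0, 0, 0, 0, 0.7], [-0.2, -0.086, 0, 0, 0, 0, 0.7], [-0.104, -0.043, 0.04, 0, 0, 0, 0.7], [0, 0, 0.2, 0, 0, 0, 0.7], [0, 0, 0.2, 0, 0, 0, 0.7]],
  ],
)

```text
t: 14.4
eef_pos: [379.7, -266.0, 104.2]
tcp_rot: [3.141, 0.001, 1.771]
ft_force: [-0.1, 0.2, -1.2]
opening: 0.7
grip_force: 0.0
```

Request:
drive_tool(
  rows=[
    [[0, 0, 0.16, 0, 0, 0, 0.7], [0, 0, 0, 0, 0, 0, 0.7], [0, 0, 0, 0, 0, 0, 0.7]],
  ],
)

```text
t: 14.78
eef_pos: [380.2, -265.7, 66.2]
tcp_rot: [3.141, 0.001, 1.772]
ft_force: [0.1, -0.2, 0.3]
opening: 0.702
grip_force: 0.0
```

Request:
drive_tool(
  rows=[
    [[0, 0, 0, 0, 0, 0, 0], [0, 0, 0, 0, 0, 0, 0], [0, 0, 0, 0, 0, 0, 0], [0, 0, 0, 0, 0, 0, 0]],
  ],
)

```text
t: 15.28
eef_pos: [380.0, -265.4, 65.5]
tcp_rot: [3.141, 0.001, 1.772]
ft_force: [-0.1, -0.0, 6.8]
opening: 0.408
grip_force: 29.5
```

Request:
drive_tool(
  rows=[
    [[0, 0, -0.1, 0, 0, 0, 0], [0, 0, -0.24, 0, 0, 0, 0], [0, 0, -0.24, 0, 0, 0, 0], [0, 0, -0.22, 0, 0, 0, 0], [0, 0, 0, 0, 0, 0, 0]],
  ],
)

```text
t: 15.9
eef_pos: [380.5, -265.9, 268.5]
tcp_rot: [3.138, 0.005, 1.772]
ft_force: [-1.0, -0.2, -2.1]
opening: 0.404
grip_force: 29.5
```

Run:
```python
from h import *
go(527.5,318)
for n in('wrist','top','scene'):
    p=snap(n,n+'6.png')
    for t in('pepper',):
        for r in env.place_of(t,p)[:4]: print(n,t,round(r['score'],2),w(p,r['at']).round(1))
```

```text
pos [ 380.5 -265.9  268.5] yaw 101.5 to (527.5, 318, None) tx,ty,tz [2.171 1.043 0.   ] F [-1.  -0.2 -2.1]
wrist pepper 0.9 [ 384.8 -263.5  199.8]
top pepper 0.61 [494.9 124.3   2.3]
top pepper 0.37 [ 381.  -265.8  194.7]
scene pepper 0.87 [ 378.4 -264.1  197.3]
```

Request:
drive_tool(
  rows=[
    [[0.13, 0.062, 0, 0, 0, 0, 0], [0.2165, 0.104, 0, 0, 0, 0, 0], [0.2165, 0.104, 0, 0, 0, 0, 0], [0.2165, 0.104, 0, 0, 0, 0, 0], [0.2165, 0.104, 0, 0, 0, 0, 0]],
  ],
)

```text
t: 16.82
eef_pos: [447.2, 4.5, 264.3]
tcp_rot: [-3.14, -0.001, 1.772]
ft_force: [1.9, -0.3, -1.2]
opening: 0.404
grip_force: 29.5
```

Request:
drive_tool(
  rows=[
    [[0.2165, 0.104, 0, 0, 0, 0, 0], [0.2165, 0.104, 0, 0, 0, 0, 0], [0.2165, 0.104, 0, 0, 0, 0, 0], [0.2165, 0.104, 0, 0, 0, 0, 0], [0.2165, 0.104, 0, 0, 0, 0, 0]],
  ],
)

```text
t: 17.45
eef_pos: [520.5, 295.7, 263.8]
tcp_rot: [-3.14, 0.0, 1.772]
ft_force: [0.7, -0.2, -1.4]
opening: 0.402
grip_force: 29.5
```

Request:
drive_tool(
  rows=[
    [[0.08, 0.038, 0, 0, 0, 0, 0], [0, 0, 0, 0, 0, 0, 0], [0, 0, 0, 0, 0, 0, 0]],
  ],
)

```text
t: 17.82
eef_pos: [525.4, 314.4, 264.3]
tcp_rot: [-3.14, 0.001, 1.772]
ft_force: [0.3, 0.5, -1.2]
opening: 0.406
grip_force: 29.5
```

Run:
```python
from h import *
go(527,318,77.5)
for n in('wrist','top','scene'):
    p=snap(n,n+'7.png')
    for t in('pepper','cruet_stand'):
        for r in env.place_of(t,p)[:4]: print(n,t,round(r['score'],2),w(p,r['at']).round(1))
```

```text
pos [525.4 314.4 264.3] yaw 101.5 to (527, 318, 77.5) tx,ty,tz [0.013 0.009 0.747] F [ 0.3  0.5 -1.2]
wrist cruet_stand 0.93 [521.5 358.1  -4. ]
top pepper 0.63 [ 4.712e+02 -1.200e+00  1.000e-01]
top cruet_stand 0.75 [514.9 355.7   2. ]
scene pepper 0.84 [525.2 313.7 198.3]
scene pepper 0.54 [494.1 127.6   5.3]
scene cruet_stand 0.8 [520.1 355.4  -4.5]
```

Request:
drive_tool(
  rows=[
    [[0.013, 0.009, 0.2, 0, 0, 0, 0], [0, 0, 0.22, 0, 0, 0, 0], [0, 0, 0.15, 0, 0, 0, 0], [0, 0, 0.1, 0, 0, 0, 0], [0, 0, 0.06, 0, 0, 0, 0]],
  ],
)

```text
t: 18.9
eef_pos: [527.1, 318.7, 81.5]
tcp_rot: [-3.141, 0.0, 1.772]
ft_force: [-0.1, -0.5, -1.3]
opening: 0.407
grip_force: 29.5
```

Request:
drive_tool(
  rows=[
    [[0, 0, 0.008, 0, 0, 0, 0], [0, 0, 0, 0, 0, 0, 0]],
  ],
)

```text
t: 19.15
eef_pos: [527.7, 319.0, 81.5]
tcp_rot: [3.14, -0.0, 1.772]
ft_force: [0.4, 0.7, -1.0]
opening: 0.409
grip_force: 29.5
```

Request:
drive_tool(
  rows=[
    [[0, 0, 0.006, 0, 0, 0, 0], [0, 0, 0, 0, 0, 0, 0]],
  ],
)

```text
t: 19.4
eef_pos: [527.4, 318.9, 79.7]
tcp_rot: [3.141, -0.0, 1.772]
ft_force: [-0.9, 0.4, -1.7]
opening: 0.409
grip_force: 29.5
```

Request:
drive_tool(
  rows=[
    [[0, 0, 0.006, 0, 0, 0, 0], [0, 0, 0.002, 0, 0, 0, 0], [0, 0, 0, 0, 0, 0, 0]],
  ],
)

```text
t: 19.77
eef_pos: [527.5, 318.9, 77.6]
tcp_rot: [3.141, -0.0, 1.772]
ft_force: [-1.5, -0.3, 4.5]
opening: 0.409
grip_force: 29.5
```

Request:
drive_tool(
  rows=[
    [[0, 0, 0.004, 0, 0, 0, 0], [0, 0, 0, 0, 0, 0, 0]],
  ],
)

```text
t: 20.02
eef_pos: [528.0, 319.1, 77.2]
tcp_rot: [3.139, -0.001, 1.772]
ft_force: [0.0, -1.0, 11.1]
opening: 0.405
grip_force: 29.6
```

Request:
drive_tool(
  rows=[
    [[0, 0, 0, 0, 0, 0, 0.62], [0, 0, 0, 0, 0, 0, 0.62], [0, 0, -0.1, 0, 0, 0, 0.62], [0, 0, -0.23, 0, 0, 0, 0.62], [0, 0, -0.23, 0, 0, 0.033, 0.62]],
  ],
)

```text
t: 20.65
eef_pos: [526.9, 318.7, 217.2]
tcp_rot: [-3.14, 0.0, 1.666]
ft_force: [1.0, -0.4, -0.1]
opening: 0.622
grip_force: 0.0
```

Request:
drive_tool(
  rows=[
    [[-0.188, -0.053, 0, 0, 0, 0, 0.7], [-0.188, -0.053, 0, 0, 0, 0, 0.7], [-0.188, -0.053, 0, 0, 0, 0, 0.7], [-0.188, -0.053, 0, 0, 0, 0, 0.7], [0, 0, 0, 0, 0, 0, 0.7]],
  ],
)

```text
t: 21.28
eef_pos: [492.3, 124.3, 216.2]
tcp_rot: [-3.141, 0.0, 1.665]
ft_force: [0.8, 0.3, 0.3]
opening: 0.696
grip_force: 0.0
```

Run:
```python
from h import *
go(493.5,127,75)
for n in('wrist','top','scene'):
    p=snap(n,n+'8.png')
    for t in('red_jar','pepper','salt','spice_rack'):
        for r in env.place_of(t,p)[:4]: print(n,t,round(r['score'],2),w(p,r['at']).round(1))
```

```text
pos [492.3 124.3 216.2] yaw 95.4 to (493.5, 127, 75) tx,ty,tz [0.01  0.006 0.565] F [0.8 0.3 0.3]
wrist red_jar 0.92 [494.6 129.    5.7]
wrist red_jar 0.71 [381.8 291.3   3.6]
wrist pepper 0.45 [493.9 127.7   6.7]
wrist spice_rack 0.69 [ 6.40e+02  2.82e+01 -6.00e-01]
top pepper 0.62 [ 525.7 -367.7    5.4]
top salt 0.7 [ 6.343e+02 -2.153e+02 -2.000e-01]
top salt 0.67 [506.2 398.4  12.5]
top salt 0.46 [ 555.3 -167.9   -1.9]
scene red_jar 0.64 [4.918e+02 1.281e+02 3.000e-01]
scene pepper 0.53 [525.3 321.4  11.4]
scene salt 0.77 [ 549.4 -165.7   -1.6]
scene salt 0.61 [508.6 400.4  11.4]
scene spice_rack 0.67 [635.5  30.9  -2.2]
```

Request:
drive_tool(
  rows=[
    [[0.012, 0.006, 0.15, 0, 0, 0, 0.7], [0, 0, 0.22, 0, 0, 0, 0.7], [0, 0, 0.19, 0, 0, 0, 0.7], [0, 0, 0, 0, 0, 0, 0.7], [0, 0, 0, 0, 0, 0, 0.7]],
  ],
)

```text
t: 22.65
eef_pos: [494.8, 129.8, 77.5]
tcp_rot: [3.14, -0.0, 1.668]
ft_force: [0.3, 0.8, 0.4]
opening: 0.703
grip_force: 0.0
```

Request:
drive_tool(
  rows=[
    [[0, 0, 0, 0, 0, 0, 0], [0, 0, 0, 0, 0, 0, 0], [0, 0, 0, 0, 0, 0, 0], [0, 0, 0, 0, 0, 0, 0]],
  ],
)

```text
t: 23.15
eef_pos: [494.2, 129.7, 76.9]
tcp_rot: [3.141, -0.0, 1.668]
ft_force: [-1.8, -0.5, 8.9]
opening: 0.461
grip_force: 30.0
```

Request:
drive_tool(
  rows=[
    [[0, 0, -0.1, 0, 0, 0, 0], [0, 0, -0.2, 0, 0, 0, 0], [0, 0, -0.2, 0, 0, 0, 0], [0, 0, -0.1, 0, 0, 0, 0], [0, 0, 0, 0, 0, 0, 0]],
  ],
)

```text
t: 23.78
eef_pos: [494.5, 129.8, 227.6]
tcp_rot: [3.138, -0.0, 1.668]
ft_force: [0.6, 0.7, -3.1]
opening: 0.467
grip_force: 30.0
```

Run:
```python
from h import *
th=np.radians(5.5);print('bays',[(np.array([637,28])+y*np.array([-np.sin(th),np.cos(th)])).round(1) for y in(-70,0)])
go(637,28)
for n in('wrist','top','scene'):
    p=snap(n,n+'9.png')
    for t in('red_jar','spice_rack'):
        for r in env.place_of(t,p)[:4]: print(n,t,round(r['score'],2),w(p,r['at']).round(1))
```

```text
bays [array([643.7, -41.7]), array([637.,  28.])]
pos [494.5 129.8 227.6] yaw 95.6 to (637, 28, None) tx,ty,tz [-0.461  0.528  0.   ] F [ 0.6  0.7 -3.1]
wrist red_jar 0.69 [496.8 131.9 155.1]
top spice_rack 0.58 [636.8  25.6  -5.9]
scene red_jar 0.86 [494.7 126.9 147.3]
```

Request:
drive_tool(
  rows=[
    [[-0.13, 0.092, 0, 0, 0, 0, 0], [-0.186, 0.132, 0, 0, 0, 0, 0], [-0.186, 0.132, 0, 0, 0, 0, 0], [-0.186, 0.132, 0, 0, 0, 0, 0], [-0.056, 0.04, 0, 0, 0, 0, 0]],
  ],
)

```text
t: 24.85
eef_pos: [644.8, -45.1, 225.1]
tcp_rot: [-3.141, -0.0, 1.666]
ft_force: [-1.2, -0.2, -1.1]
opening: 0.46
grip_force: 30.0
```

Request:
drive_tool(
  rows=[
    [[0, 0, 0, 0, 0, 0, 0], [0, 0, 0, 0, 0, 0, 0]],
  ],
)

```text
t: 25.1
eef_pos: [642.7, -41.4, 226.1]
tcp_rot: [-3.141, -0.0, 1.669]
ft_force: [0.0, 0.5, -1.1]
opening: 0.465
grip_force: 30.0
```

Run:
```python
from h import *
go(643.7,-42.7,85)
for n in('wrist','top','scene'):
    p=snap(n,n+'10.png')
    for t in('red_jar','spice_rack'):
        for r in env.place_of(t,p)[:4]: print(n,t,round(r['score'],2),w(p,r['at']).round(1))
    if n=='wrist':q=p
print(np.round(q['pose'],3).tolist())
```

```text
pos [642.7 -41.4 226.1] yaw 95.6 to (643.7, -42.7, 85) tx,ty,tz [-0.006  0.003  0.564] F [ 0.   0.5 -1.1]
wrist spice_rack 0.73 [6.432e+02 2.590e+01 5.000e-01]
top spice_rack 0.9 [635.1  25.5  -6.3]
scene red_jar 0.9 [643.  -45.3 146.8]
scene spice_rack 0.77 [635.7  25.6   0. ]
scene spice_rack 0.52 [512.1 398.1  14.4]
[[0.995, -0.095, -0.024, 636.27], [0.098, 0.963, 0.25, 29.204], [-0.0, -0.252, 0.968, 377.673], [0.0, 0.0, 0.0, 1.0]]
```

View pics/wrist10.png

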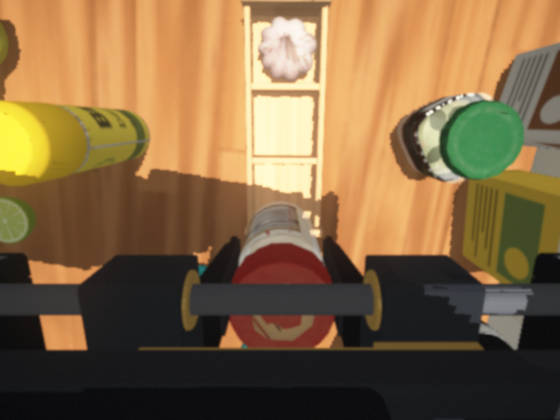

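Red jar upright; the rack's sides run parallel to the image columns (u=248 and 324), dividers at v≈86 and 159, so yaw matches. Check the bay centre from these.

Run:
```python
from h import *
p=env.read_camera('wrist')
for z in (40,42): 
    a=(ray(p,(249,86),z)+ray(p,(324,86),z))/2; b=(ray(p,(247.5,159),z)+ray(p,(325,159),z))/2
    d=a-b; print(a.round(1),b.round(1),np.linalg.norm(d),np.degrees(np.arctan2(-d[0],d[1])),'centre',((a+b)/2).round(1),'bay-70',(b-(a-b)/2).round(1))
```

```text
[639.   60.9  40. ] [645.7  -7.4  40. ] 68.61221378235368 5.630806933258922 centre [642.3  26.7  40. ] bay-70 [649.  -41.6  40. ]
[638.9  60.7  42. ] [645.6  -7.2  42. ] 68.20601774924582 5.630806933258899 centre [642.3  26.7  42. ] bay-70 [649.  -41.1  42. ]
```

Request:
drive_tool(
  rows=[
    [[-0.005, 0.014, 0.15, 0, 0, 0, 0], [0, 0, 0.2, 0, 0, 0, 0], [0, 0, 0.1, 0, 0, 0, 0], [0, 0, 0.07, 0, 0, 0, 0], [0, 0, 0.02, 0, 0, 0, 0]],
  ],
)

```text
t: 26.22
eef_pos: [647.1, -43.5, 90.5]
tcp_rot: [-3.141, -0.0, 1.668]
ft_force: [-0.9, 1.0, -0.2]
opening: 0.465
grip_force: 30.0
```

Request:
drive_tool(
  rows=[
    [[0, 0, 0.01, 0, 0, 0, 0], [0, 0, 0, 0, 0, 0, 0]],
  ],
)

```text
t: 26.48
eef_pos: [647.5, -43.5, 89.5]
tcp_rot: [3.14, 0.0, 1.668]
ft_force: [0.5, 0.5, -1.1]
opening: 0.463
grip_force: 30.0
```

Request:
drive_tool(
  rows=[
    [[0, 0, 0.006, 0, 0, 0, 0], [0, 0, 0, 0, 0, 0, 0]],
  ],
)

```text
t: 26.72
eef_pos: [647.2, -43.5, 87.4]
tcp_rot: [3.141, 0.0, 1.668]
ft_force: [-0.2, -0.3, -1.3]
opening: 0.463
grip_force: 30.0
```

Request:
drive_tool(
  rows=[
    [[0, 0, 0.006, 0, 0, 0, 0], [0, 0, 0, 0, 0, 0, 0]],
  ],
)

```text
t: 26.98
eef_pos: [647.1, -43.4, 85.5]
tcp_rot: [-3.141, -0.0, 1.668]
ft_force: [-0.2, 0.3, -0.9]
opening: 0.463
grip_force: 30.0
```

Request:
drive_tool(
  rows=[
    [[0, 0, 0.005, 0, 0, 0, 0], [0, 0, 0, 0, 0, 0, 0]],
  ],
)

```text
t: 27.22
eef_pos: [647.2, -43.5, 85.0]
tcp_rot: [3.141, 0.0, 1.668]
ft_force: [-2.5, -0.3, 5.0]
opening: 0.462
grip_force: 30.0
```

Request:
drive_tool(
  rows=[
    [[0, 0, 0, 0, 0, 0, 0.7], [0, 0, 0, 0, 0, 0, 0.7], [0, 0, -0.1, 0, 0, 0, 0.7], [0, 0, -0.22, 0, 0, 0, 0.7], [0, 0, -0.22, 0, 0, 0, 0.7]],
  ],
)

```text
t: 27.85
eef_pos: [646.9, -43.5, 220.6]
tcp_rot: [-3.141, -0.0, 1.668]
ft_force: [-0.3, 0.4, -0.2]
opening: 0.703
grip_force: 0.0
```

Request:
drive_tool(
  rows=[
    [[0.15, -0.096, 0, 0, 0, 0, 0.7], [0.2055, -0.132, 0, 0, 0, 0, 0.7], [0.2055, -0.132, 0, 0, 0, 0, 0.7], [0.2055, -0.132, 0, 0, 0, 0, 0.7], [0.2055, -0.132, 0, 0, 0, 0, 0.7]],
  ],
)

```text
t: 28.48
eef_pos: [466.9, 184.5, 219.5]
tcp_rot: [3.141, -0.0, 1.668]
ft_force: [0.8, 0.3, -0.6]
opening: 0.701
grip_force: 0.0
```

Request:
drive_tool(
  rows=[
    [[0.2055, -0.132, 0, 0, 0, 0, 0.7], [0.2055, -0.132, 0, 0, 0, 0, 0.7], [0.056, -0.036, 0, 0, 0, 0, 0.7], [0, 0, 0, 0, 0, 0, 0.7]],
  ],
)

```text
t: 28.98
eef_pos: [382.0, 292.5, 219.5]
tcp_rot: [3.141, -0.0, 1.67]
ft_force: [0.1, -1.0, 0.3]
opening: 0.702
grip_force: 0.0
```

Run:
```python
from h import *
go(382.5,292,75)
for n in('wrist','top','scene'):
    p=snap(n,n+'11.png')
    for t in('red_jar','black_jar','spice_rack'):
        for r in env.place_of(t,p)[:4]: print(n,t,round(r['score'],2),w(p,r['at']).round(1))
```

```text
pos [382.  292.5 219.5] yaw 95.7 to (382.5, 292, 75) tx,ty,tz [-0.002  0.002  0.578] F [ 0.1 -1.   0.3]
wrist black_jar 0.65 [381.2 291.6   4.2]
wrist black_jar 0.64 [513.5 398.5  10. ]
top red_jar 0.88 [648.  -48.5   9.7]
top red_jar 0.75 [635.6  24.4  -4.9]
top red_jar 0.72 [525.3 318.2   8.4]
top red_jar 0.34 [468.7  -1.4   1.7]
top black_jar 0.52 [383.9 293.3  -3.6]
top black_jar 0.38 [636.9  26.3  -4.9]
top spice_rack 0.94 [635.8  25.   -4.3]
scene red_jar 0.7 [648.6 -44.5   6.4]
scene spice_rack 0.87 [6.375e+02 3.000e+01 2.000e-01]
```

Request:
drive_tool(
  rows=[
    [[0, 0, 0.15, 0, 0, 0, 0.7], [0, 0, 0.23, 0, 0, 0, 0.7], [0, 0, 0.19, 0, 0, 0, 0.7], [0, 0, 0, 0, 0, 0, 0.7], [0, 0, 0, 0, 0, 0, 0.7]],
  ],
)

```text
t: 30.2
eef_pos: [382.8, 292.4, 78.2]
tcp_rot: [3.14, -0.001, 1.668]
ft_force: [-0.8, 0.1, -0.1]
opening: 0.702
grip_force: 0.0
```

Request:
drive_tool(
  rows=[
    [[0, 0, 0, 0, 0, 0, 0], [0, 0, 0, 0, 0, 0, 0], [0, 0, 0, 0, 0, 0, 0], [0, 0, 0, 0, 0, 0, 0]],
  ],
)

```text
t: 30.7
eef_pos: [382.4, 292.3, 77.6]
tcp_rot: [3.14, -0.001, 1.668]
ft_force: [-1.2, -0.5, 9.4]
opening: 0.455
grip_force: 30.0
```

Request:
drive_tool(
  rows=[
    [[0, 0, -0.1, 0, 0, 0, 0], [0, 0, -0.22, 0, 0, 0, 0], [0, 0, -0.22, 0, 0, 0, 0], [0, 0, -0.1, 0, 0, 0, 0], [0, 0, 0, 0, 0, 0, 0]],
  ],
)

```text
t: 31.32
eef_pos: [382.5, 292.3, 238.4]
tcp_rot: [3.138, -0.002, 1.668]
ft_force: [0.1, 0.9, -1.1]
opening: 0.458
grip_force: 30.0
```

Request:
drive_tool(
  rows=[
    [[-0.12, 0.095, 0, 0, 0, 0, 0], [-0.174, 0.138, 0, 0, 0, 0, 0], [-0.174, 0.138, 0, 0, 0, 0, 0], [-0.174, 0.138, 0, 0, 0, 0, 0], [-0.174, 0.138, 0, 0, 0, 0, 0]],
  ],
)

```text
t: 31.95
eef_pos: [563.7, 103.2, 235.0]
tcp_rot: [-3.139, -0.0, 1.668]
ft_force: [0.9, 0.6, -1.2]
opening: 0.463
grip_force: 30.0
```

Request:
drive_tool(
  rows=[
    [[-0.174, 0.138, 0, 0, 0, 0, 0], [-0.165, 0.132, 0, 0, 0, 0, 0], [0, 0, 0, 0, 0, 0, 0], [0, 0, 0, 0, 0, 0, 0]],
  ],
)

```text
t: 32.45
eef_pos: [637.7, 27.2, 235.1]
tcp_rot: [-3.139, -0.001, 1.668]
ft_force: [-0.6, -0.8, -1.6]
opening: 0.458
grip_force: 30.0
```

Run:
```python
from h import *
go(639,27,85)
for n in('wrist','top','scene'):
    p=snap(n,n+'12.png')
    for t in('black_jar','spice_rack'):
        for r in env.place_of(t,p)[:4]: print(n,t,round(r['score'],2),w(p,r['at']).round(1))
```

```text
pos [637.7  27.2 235.1] yaw 95.6 to (639, 27, 85) tx,ty,tz [-0.001  0.005  0.6  ] F [-0.6 -0.8 -1.6]
wrist black_jar 0.64 [637.9  27.2 162.2]
wrist spice_rack 0.98 [641.3  27.1   1.1]
scene black_jar 0.74 [637.3  30.9 157.2]
scene spice_rack 0.92 [637.8  28.8   1.9]
```

Request:
drive_tool(
  rows=[
    [[0, 0.006, 0.15, 0, 0, 0, 0], [0, 0, 0.2, 0, 0, 0, 0], [0, 0, 0.12, 0, 0, 0, 0], [0, 0, 0.08, 0, 0, 0, 0], [0, 0, 0.025, 0, 0, 0, 0]],
  ],
)

```text
t: 33.52
eef_pos: [639.6, 27.3, 92.0]
tcp_rot: [-3.14, -0.0, 1.668]
ft_force: [-0.0, 0.5, -0.6]
opening: 0.458
grip_force: 30.0
```

Request:
drive_tool(
  rows=[
    [[0, 0, 0.012, 0, 0, 0, 0], [0, 0, 0, 0, 0, 0, 0]],
  ],
)

```text
t: 33.78
eef_pos: [640.3, 27.2, 90.8]
tcp_rot: [3.14, 0.0, 1.668]
ft_force: [-0.3, -0.2, -0.5]
opening: 0.459
grip_force: 30.0
```

Request:
drive_tool(
  rows=[
    [[0, 0, 0.006, 0, 0, 0, 0], [0, 0, 0, 0, 0, 0, 0]],
  ],
)

```text
t: 34.02
eef_pos: [640.1, 27.2, 89.0]
tcp_rot: [3.141, 0.0, 1.668]
ft_force: [0.5, 0.5, -1.2]
opening: 0.455
grip_force: 30.0
```

Request:
drive_tool(
  rows=[
    [[0, 0, 0.01, 0, 0, 0, 0], [0, 0, 0, 0, 0, 0, 0]],
  ],
)

```text
t: 34.28
eef_pos: [639.9, 27.2, 86.0]
tcp_rot: [-3.141, -0.0, 1.668]
ft_force: [-0.1, -1.3, -1.1]
opening: 0.458
grip_force: 30.0
```

Request:
drive_tool(
  rows=[
    [[0, 0, 0.005, 0, 0, 0, 0], [0, 0, 0, 0, 0, 0, 0]],
  ],
)

```text
t: 34.52
eef_pos: [640.0, 27.1, 85.7]
tcp_rot: [3.141, 0.0, 1.668]
ft_force: [-2.7, 0.0, 7.0]
opening: 0.461
grip_force: 30.0
```

Request:
drive_tool(
  rows=[
    [[0, 0, 0, 0, 0, 0, 0.7], [0, 0, 0, 0, 0, 0, 0.7], [0, 0, -0.12, 0, 0, 0, 0.7], [0, 0, -0.24, 0, 0, 0, 0.7], [0, 0, -0.24, 0, 0, 0, 0.7]],
  ],
)

```text
t: 35.15
eef_pos: [639.8, 27.2, 236.2]
tcp_rot: [-3.141, -0.0, 1.668]
ft_force: [1.0, 0.5, 0.3]
opening: 0.701
grip_force: 0.0
```

Request:
drive_tool(
  rows=[
    [[0, 0, -0.06, 0, 0, -0.013, 0.8], [-0.005, -0.23, 0, 0, 0, 0, 0.8], [-0.005, -0.23, 0, 0, 0, 0, 0.8], [-0.005, -0.23, 0, 0, 0, 0, 0.8], [0, 0, 0, 0, 0, 0, 0.8]],
  ],
)

```text
t: 35.78
eef_pos: [466.6, -0.5, 250.3]
tcp_rot: [-3.141, -0.0, 1.708]
ft_force: [0.7, -0.3, -0.2]
opening: 0.803
grip_force: 0.0
```

Run:
```python
from h import *
go(470,-.5,145)
for n in('wrist','top','scene'):
    p=snap(n,n+'13.png')
    for t in('yellow_can','oil_caddy','green_can','black_jar','red_jar'):
        for r in env.place_of(t,p)[:3]: print(n,t,round(r['score'],2),w(p,r['at']).round(1))
```

```text
pos [466.6  -0.5 250.3] yaw 97.9 to (470, -0.5, 145) tx,ty,tz [-0.002  0.013  0.421] F [ 0.7 -0.3 -0.2]
wrist yellow_can 0.66 [470.7   3.4  -1.4]
wrist black_jar 0.86 [637.8  26.9  10.9]
wrist black_jar 0.38 [470.6  -2.4  -3. ]
wrist red_jar 0.83 [650.3 -46.8  17.1]
top oil_caddy 0.61 [ 518.5 -322.6    1.1]
top green_can 0.94 [ 529.4 -366.6    5. ]
top black_jar 0.62 [640.9  25.5   4.6]
top red_jar 0.69 [648.7 -51.1   7.5]
top red_jar 0.52 [516.3 355.4  -3.2]
scene yellow_can 0.85 [ 4.698e+02 -4.000e-01 -5.000e+00]
scene green_can 0.84 [ 527.7 -368.1    6.3]
scene black_jar 0.89 [639.1  32.4   4.9]
scene red_jar 0.85 [647.6 -45.1   7.2]
```

Request:
drive_tool(
  rows=[
    [[-0.002, 0.013, 0.12, 0, 0, 0, 0.8], [0, 0, 0.2, 0, 0, 0, 0.8], [0, 0, 0.1, 0, 0, 0, 0.8], [0, 0, 0, 0, 0, 0, 0.8], [0, 0, 0, 0, 0, 0, 0.8]],
  ],
)

```text
t: 37.3
eef_pos: [473.4, -0.5, 145.8]
tcp_rot: [3.14, 0.0, 1.709]
ft_force: [-0.0, -0.7, 0.2]
opening: 0.8
grip_force: 0.0
```

Request:
drive_tool(
  rows=[
    [[0, 0, 0, 0, 0, 0, 0], [0, 0, 0, 0, 0, 0, 0], [0, 0, 0, 0, 0, 0, 0], [0, 0, 0, 0, 0, 0, 0]],
  ],
)

```text
t: 37.8
eef_pos: [472.8, -0.4, 145.3]
tcp_rot: [3.141, 0.0, 1.709]
ft_force: [-1.8, -0.0, 5.9]
opening: 0.548
grip_force: 29.9
```

Request:
drive_tool(
  rows=[
    [[0, 0, -0.1, 0, 0, 0, 0], [0, 0, -0.2, 0, 0, 0, 0], [0, 0, -0.2, 0, 0, 0, 0], [0, 0, -0.05, 0, 0, 0, 0], [0, 0, 0, 0, 0, 0, 0]],
  ],
)

```text
t: 38.42
eef_pos: [472.8, -0.4, 282.3]
tcp_rot: [3.141, 0.0, 1.709]
ft_force: [0.2, 0.0, -2.5]
opening: 0.549
grip_force: 29.9
```

Request:
drive_tool(
  rows=[
    [[-0.13, 0.002, 0, 0, 0, 0, 0], [-0.23, 0.004, 0, 0, 0, 0, 0], [-0.23, 0.004, 0, 0, 0, 0, 0], [-0.23, 0.004, 0, 0, 0, 0, 0], [-0.23, 0.002, 0, 0, 0, 0, 0]],
  ],
)

```text
t: 39.05
eef_pos: [512.7, -261.5, 279.9]
tcp_rot: [-3.139, -0.002, 1.709]
ft_force: [0.7, 0.5, -1.8]
opening: 0.55
grip_force: 30.0
```

Request:
drive_tool(
  rows=[
    [[-0.1, 0, 0, 0, 0, 0, 0], [0, 0, 0, 0, 0, 0, 0], [0, 0, 0, 0, 0, 0, 0]],
  ],
)

```text
t: 39.42
eef_pos: [516.3, -283.4, 281.5]
tcp_rot: [-3.141, -0.002, 1.71]
ft_force: [-0.5, 0.5, -1.6]
opening: 0.546
grip_force: 30.0
```

Run:
```python
from h import *
go(514.3,-287,150)
for n in('wrist','top','scene'):
    p=snap(n,n+'14.png')
    for t in('yellow_can','oil_caddy','green_can'):
        for r in env.place_of(t,p)[:2]: print(n,t,round(r['score'],2),w(p,r['at']).round(1))
a=cv2.imread('pics/scene14.png')[130:330,270:470]; b=cv2.imread('pics/top14.png')[150:270,340:460]
cv2.imwrite('pics/c14.png',np.hstack([cv2.resize(a,(400,400)),cv2.resize(b,(400,400))]))
```

```text
pos [ 516.3 -283.4  281.5] yaw 98.0 to (514.3, -287, 150) tx,ty,tz [-0.013 -0.01   0.526] F [-0.5  0.5 -1.6]
wrist yellow_can 0.76 [ 516.8 -283.3  132. ]
top yellow_can 0.66 [ 512.7 -285.5  138.9]
top oil_caddy 0.68 [ 518.  -325.4    1.3]
scene yellow_can 0.72 [ 512.9 -284.8  131.3]
scene oil_caddy 0.58 [ 519.4 -330.6    2.6]
scene green_can 0.72 [ 529.3 -368.3    4.1]
```

View pics/c14.png

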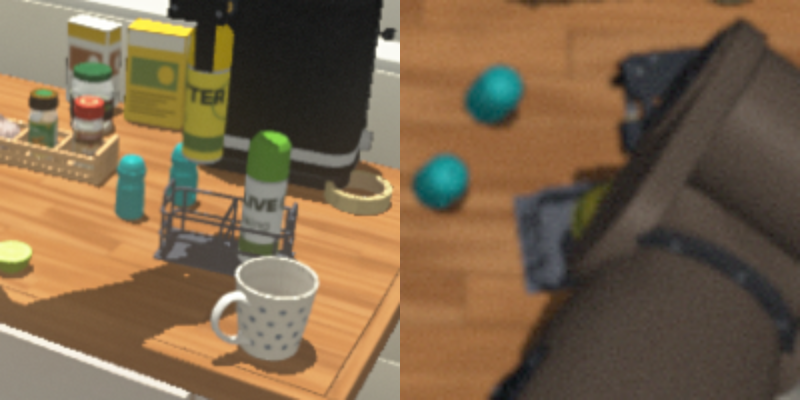

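The jars stand upright in their bays and the yellow can hangs over the empty caddy bay. Lower it.

Request:
drive_tool(
  rows=[
    [[-0.011, -0.005, 0.12, 0, 0, 0, 0], [0, 0, 0.16, 0, 0, 0, 0], [0, 0, 0.12, 0, 0, 0, 0], [0, 0, 0.08, 0, 0, 0, 0], [0, 0, 0.025, 0, 0, 0, 0]],
  ],
)

```text
t: 40.65
eef_pos: [515.4, -287.3, 155.0]
tcp_rot: [-3.14, -0.001, 1.709]
ft_force: [-0.2, -0.4, -2.0]
opening: 0.546
grip_force: 30.0
```

Request:
drive_tool(
  rows=[
    [[0, 0, 0.006, 0, 0, 0, 0], [0, 0, 0, 0, 0, 0, 0]],
  ],
)

```text
t: 40.9
eef_pos: [515.9, -287.7, 155.4]
tcp_rot: [3.141, 0.001, 1.709]
ft_force: [-0.4, -0.2, -1.8]
opening: 0.55
grip_force: 30.0
```

Request:
drive_tool(
  rows=[
    [[0, 0, 0.006, 0, 0, 0, 0], [0, 0, 0, 0, 0, 0, 0]],
  ],
)

```text
t: 41.15
eef_pos: [515.7, -287.5, 153.4]
tcp_rot: [3.141, 0.0, 1.709]
ft_force: [0.2, -0.4, -1.2]
opening: 0.55
grip_force: 30.0
```

Request:
drive_tool(
  rows=[
    [[0, 0, 0.012, 0, 0, 0, 0], [0, 0, 0, 0, 0, 0, 0]],
  ],
)

```text
t: 41.4
eef_pos: [515.6, -287.4, 149.9]
tcp_rot: [-3.141, -0.0, 1.709]
ft_force: [0.1, -0.6, -1.1]
opening: 0.547
grip_force: 30.0
```

Request:
drive_tool(
  rows=[
    [[0, 0, 0.005, 0, 0, 0, 0], [0, 0, 0, 0, 0, 0, 0]],
  ],
)

```text
t: 41.65
eef_pos: [515.7, -287.6, 149.3]
tcp_rot: [3.141, 0.0, 1.709]
ft_force: [-1.7, 1.1, 4.2]
opening: 0.548
grip_force: 30.0
```

Contact at floor height (145.3 + 4). Release, rise and back away.

Request:
drive_tool(
  rows=[
    [[0, 0, 0, 0, 0, 0, 0.8], [0, 0, 0, 0, 0, 0, 0.8], [0, 0, -0.08, 0, 0, 0, 0.8], [0, 0, -0.22, 0, 0, 0, 0.8], [0, 0, -0.22, 0, 0, 0, 0.8]],
  ],
)

```text
t: 42.28
eef_pos: [515.5, -287.4, 280.1]
tcp_rot: [-3.141, -0.001, 1.709]
ft_force: [0.4, -0.4, 0.5]
opening: 0.803
grip_force: 0.0
```

Request:
drive_tool(
  rows=[
    [[0, 0, -0.1, 0, 0, 0, 0.8], [0.22, 0, 0, 0, 0, 0, 0.8], [0.22, 0, 0, 0, 0, 0, 0.8], [0.22, -0.05, 0, 0, 0, 0, 0.8], [0, 0, 0, 0, 0, 0, 0.8]],
  ],
)

```text
t: 42.9
eef_pos: [479.5, -123.1, 304.4]
tcp_rot: [3.141, -0.0, 1.712]
ft_force: [0.4, 0.0, -0.0]
opening: 0.804
grip_force: 0.0
```

Run:
```python
from h import *
for n in('top','scene'):
    p=snap(n,n+'15.png')
    for t in('yellow_can','green_can','red_jar','black_jar','salt','pepper','garlic'):
        for r in env.place_of(t,p)[:2]: print(n,t,round(r['score'],2),w(p,r['at']).round(1))
a=cv2.imread('pics/scene15.png')[130:330,130:450]; b=cv2.imread('pics/top15.png')[130:310,130:450]
cv2.imwrite('pics/c15.png',np.vstack([cv2.resize(a,(512,320)),cv2.resize(b,(512,280))]))
```

```text
top yellow_can 0.65 [634.5  94.6   6.5]
top green_can 0.93 [ 528.6 -368.5    3.1]
top red_jar 0.55 [647.7 -48.8   7.7]
top black_jar 0.85 [639.4  27.    4.2]
top black_jar 0.47 [513.5 358.5  -1.5]
top salt 0.65 [ 633.6 -216.6    2.2]
top salt 0.49 [506.7 399.9  13.8]
top pepper 0.58 [527.8 319.1   9.7]
top pepper 0.56 [633.1  93.8  10. ]
top garlic 0.53 [632.2  96.7   9.6]
scene yellow_can 0.84 [ 514.3 -286.7   -2. ]
scene green_can 0.69 [ 529.4 -369.4    5.8]
scene red_jar 0.62 [ 518.  -328.2    2.5]
scene red_jar 0.6 [648.4 -43.9   8.9]
scene black_jar 0.72 [639.3  31.8   5. ]
scene salt 0.73 [ 556.2 -165.6   -1.6]
scene salt 0.62 [ 635.4 -213.1    0.7]
scene pepper 0.72 [527.1 319.1   9.9]
scene garlic 0.45 [638.9  96.6   7.5]
```

View pics/c15.png

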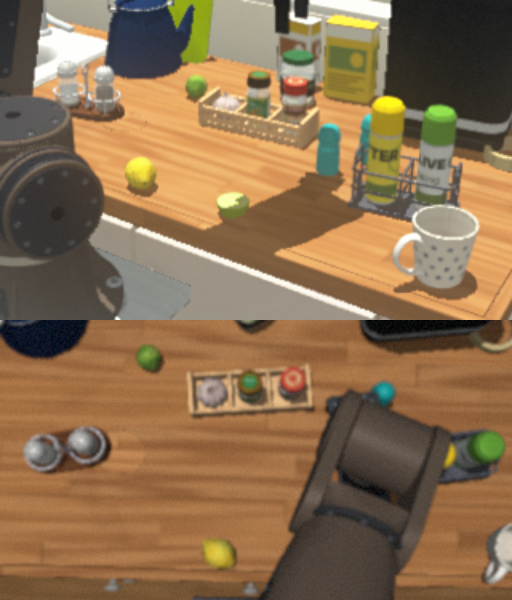

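All five stand upright in their places: shakers in the rings at (68,85) and (103,88), jars in the rack at (258,92) and (295,95), and the yellow can beside the green one at (385,150). The gripper touches nothing.

```bash
python3 -c "
from cell import env
print(env.job_done())"
```

```text
the job is handed in; nothing more can be done
None
```

The job is handed in at about 43 s of the 122 s allowed: salt and pepper are in the cruet rings, both spice jars in the rack's empty bays, and the yellow can in the caddy beside the green one. The last pictures showed all five upright and in place, with the green can and garlic where they were.

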